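# Nest the stain mixing pots in their carrier and lock the keeper

## Task

Pack away the steel mixing pots in the carrier: press the sprung button on the sliding tube and slide the tube along until the button pops out in the next hole, so that the keeper is clear of the big pot. Nest all the loose pots upright inside the big pot in size order, each inside the next larger one and fully down, then press the button again and slide the tube back until the button pops out in the first hole, with the keeper over the nest. Leave the tin, the brush and the sanding block where they are.

Things in the scene. Friction and masses are not known exactly. Their poses are not given: they have to be found in the camera images.
- carrier: Plywood carrier fixed to the bench, deck 215 x 315 x 10 mm. Origin: under the centre of its big fixed pot, at bench height; z up. Its x axis points from the pot to the rail: a level square aluminium tube, 24 mm, parallel to the y axis at x = 115 mm, axis 100 mm above the bench, from y = -45 to 240 mm between end plates 34 mm wide, tops 118 mm up. Sliding the tube to +y opens the keeper.
- pot_floor (a point): Centre of the inner floor of the big fixed steel pot on the carrier, 16 mm above the bench. That pot is 80 mm across, 74 mm inside at the mouth and 70 mm at the floor; its rim is 66 mm above the bench (50 mm above this point).
- keeper (a joint): Position in m of the grey square tube (40 mm wide across the rail, 34 mm high, 135 mm long) that slides on the rail. 0: locked in the first hole, keeper over the pot (as at the start). 0.100: locked in the next hole, pot free. Travel -0.010 to 0.112, friction about 1.5 N, 2.5 mm of play either way in a hole. The tube ends 30 mm beyond the button on the +y side.
- keeper_disc (a point): Centre of the underside of the keeper: a steel disc 48 mm across on a 20 mm wide bar from a post at the tube's -y end, 85 mm from the button. Disc and bar lie 130 to 142 mm above the bench and move with the tube. Away from the post the tube can be pinched anywhere.
- tube_grip (a point): Centre of the sliding tube at the button's place along it, on the rail's axis, 100 mm above the bench. It moves with the tube. Pinching here across the rail, from above, puts one finger on the button (carrier +x side) and one on the tube's plain back.
- button (a joint): How far in m the sprung button is pressed in: 0 is out (its tooth is in a hole and the tube locked), 0.007 is fully pressed (tube free to slide). Pressed along the carrier's -x: 3 N to start, 7 N fully in; it springs back. Between the holes it stays sunk at about 0.006 by itself and pops out to 0 when the tube reaches a hole.
- button_face (a point): Centre of the outer face of the round steel button, 22 mm across, standing 9 mm out of the tube's +x side (carrier axes), 29 mm from the rail's axis; 2 mm still stand out when fully pressed.
- hole_shut (a point): Point on the rail's axis at the first hole: the button's place along the rail when the keeper is over the pot. Fixed to the carrier.
- hole_open (a point): Point on the rail's axis at the next hole, 100 mm along the carrier's +y from the first: the button's place when the keeper is open. Fixed to the carrier.
- pot1_mid (a point): Centre (half-way up, on the axis) of the largest loose steel mixing pot: round, open at the top, 66 mm across the rim and 62 mm at the foot, 62 mm high, wall 2.5 mm, floor 7 mm thick, weighted; stands upright on the bench, z along its axis. May be absent (None).
- pot2_mid (a point): Centre (half-way up, on the axis) of the second largest loose steel mixing pot: round, open at the top, 56 mm across the rim and 52 mm at the foot, 68 mm high, wall 2.5 mm, floor 7 mm thick, weighted; stands upright on the bench, z along its axis. May be absent (None).
- pot3_mid (a point): Centre (half-way up, on the axis) of the third largest loose steel mixing pot: round, open at the top, 46 mm across the rim and 42 mm at the foot, 74 mm high, wall 2.5 mm, floor 7 mm thick, weighted; stands upright on the bench, z along its axis. May be absent (None).
- pot4_mid (a point): Centre (half-way up, on the axis) of the smallest loose steel mixing pot: round, open at the top, 36 mm across the rim and 32 mm at the foot, 80 mm high, wall 2.5 mm, floor 7 mm thick, weighted; stands upright on the bench, z along its axis. May be absent (None).
- stain_tin: Bystander: tin 90 mm across, 95 mm high; origin under its centre. Not to be moved.
- brush: Bystander: paint brush lying flat beyond the carrier; origin near its middle. Not to be moved.
- sanding_block: Bystander: cork sanding block 105 x 62 x 35 mm; origin under its centre. Not to be moved.
There are look-alikes about, which are no part of the job. What is shaped like the part that bears pot4_mid but purple is not meant.

How it is judged (in metres and radians):
On the way, in this order (a step that is already met when the one before it is completed fails the run):
1. the tube is locked in the next hole with its button out, the keeper clear of the pot (value of joint keeper between 0.095 and 0.105 m and value of joint button below 0.0025 m), for 0.2 s.
2. all loose pots are nested in size order in the big pot, with the keeper still locked open (all of step 1 and z of pot1_mid in the frame of pot_floor between 0.028 and 0.035 m and horizontal distance between pot1_mid and pot_floor below 0.0075 m and angle between each of pot1_mid, pot2_mid, pot3_mid, pot4_mid's own z axis and vertical below 0.14 rad and z of pot2_mid in the frame of pot_floor between 0.031 and 0.045 m and horizontal distance between pot2_mid and pot_floor below 0.0125 m and z of pot2_mid in the frame of pot1_mid between 0.007 and 0.014 m and horizontal distance between pot2_mid and pot1_mid below 0.006 m and z of pot3_mid in the frame of pot_floor between 0.034 and 0.055 m and horizontal distance between pot3_mid and pot_floor below 0.0175 m and z of pot3_mid in the frame of pot1_mid between 0.01 and 0.024 m and horizontal distance between pot3_mid and pot1_mid below 0.011 m and z of pot3_mid in the frame of pot2_mid between 0.007 and 0.014 m and horizontal distance between pot3_mid and pot2_mid below 0.006 m and z of pot4_mid in the frame of pot_floor between 0.037 and 0.065 m and horizontal distance between pot4_mid and pot_floor below 0.0225 m and z of pot4_mid in the frame of pot1_mid between 0.013 and 0.034 m and horizontal distance between pot4_mid and pot1_mid below 0.016 m and z of pot4_mid in the frame of pot2_mid between 0.01 and 0.024 m and horizontal distance between pot4_mid and pot2_mid below 0.011 m and z of pot4_mid in the frame of pot3_mid between 0.007 and 0.014 m and horizontal distance between pot4_mid and pot3_mid below 0.006 m), for 0.2 s.
At the end, for the whole second after the job is handed in: All the loose pots stand upright (within 0.14 rad) in the big pot, each inside every larger one and fully down (centres within the play of the nest, heights within about 4 mm of seated), and the tube is back within 5 mm of the first hole with its button out (pressed in less than 2.5 mm) (z of pot1_mid in the frame of pot_floor between 0.028 and 0.035 m and horizontal distance between pot1_mid and pot_floor below 0.0075 m and angle between each of pot1_mid, pot2_mid, pot3_mid, pot4_mid's own z axis and vertical below 0.14 rad and z of pot2_mid in the frame of pot_floor between 0.031 and 0.045 m and horizontal distance between pot2_mid and pot_floor below 0.0125 m and z of pot2_mid in the frame of pot1_mid between 0.007 and 0.014 m and horizontal distance between pot2_mid and pot1_mid below 0.006 m and z of pot3_mid in the frame of pot_floor between 0.034 and 0.055 m and horizontal distance between pot3_mid and pot_floor below 0.0175 m and z of pot3_mid in the frame of pot1_mid between 0.01 and 0.024 m and horizontal distance between pot3_mid and pot1_mid below 0.011 m and z of pot3_mid in the frame of pot2_mid between 0.007 and 0.014 m and horizontal distance between pot3_mid and pot2_mid below 0.006 m and z of pot4_mid in the frame of pot_floor between 0.037 and 0.065 m and horizontal distance between pot4_mid and pot_floor below 0.0225 m and z of pot4_mid in the frame of pot1_mid between 0.013 and 0.034 m and horizontal distance between pot4_mid and pot1_mid below 0.016 m and z of pot4_mid in the frame of pot2_mid between 0.01 and 0.024 m and horizontal distance between pot4_mid and pot2_mid below 0.011 m and z of pot4_mid in the frame of pot3_mid between 0.007 and 0.014 m and horizontal distance between pot4_mid and pot3_mid below 0.006 m and value of joint keeper between -0.005 and 0.005 m and value of joint button below 0.0025 m); the robot touches nothing.
It fails at once if the tin is moved more than 25 mm (distance of stain_tin from where it was at the start of the episode above 0.025 m).
It fails at once if the brush is moved more than 25 mm (distance of brush from where it was at the start of the episode above 0.025 m).
It fails at once if the sanding block is moved more than 25 mm (distance of sanding_block from where it was at the start of the episode above 0.025 m).
Of pot1, pot2, pot3, pot4 only 3 to 4 are there at a start; the rules pass over those that are not, and their reading is None.
At some moment in a run one of pot1, pot2, pot3 may be knocked a few centimetres aside while the robot is not near it.
It also fails if it takes over 208 s, if anything falls off the work surface, if the arm or the gripper's body presses on something with over 40 N, if the wrist force passes 120 N, or if a joint passes its speed limit or range.

## Robot

A 6-joint arm with a two-finger parallel gripper is mounted at the origin on the work surface. World frame = base frame: x ahead of the robot, y to its left, z up, the work surface at z = 0. Lengths are in mm, angles in rad, forces in N, time in s.
With the tool pointing down it reaches from about 275 to 1000 mm from the base axis. Payload 8.4 kg.
Tool frame: the origin (TCP) lies on the front face of the gripper's body, between the roots of the fingers; the fingertips stand 73 mm ahead of it and the grasp point (between the pads) lies 54 mm ahead of it; z points along the fingers, y is the direction in which the jaws open and shut (so a half turn about z gives the same grasp; the last joint's range is limited). The gripper opens to 85 mm and grips with 20 to 120 N. Pads are 22 mm wide; open, the fingers measure 114 mm over their backs; the gripper's body (76 mm by 85 mm) begins 54 mm behind the grasp point. The pads swing forward as they close: fully open they stand 13 mm farther back than shut.
Start: joints at [-1.132, 0.353, 1.633, -0, 1.155, -0.002], TCP at [266.664, -565.26, 303.881] pointing down, gripper open.
Joint ranges: [-2.63, 2.63], [-0.92, 2.1], [0.06, 2.66], [-1.3, 4.44], [0, 2.69], [-3.02, 3.02]. Speed limits (rad/s): [2.22, 2.22, 2.79, 3.14, 3.14, 3.14].

## Interface

Orientations are given as a unit quaternion [w, x, y, z].
In Python, from bench import r, solver, cams, job gives the robot as it stands. Calls block until the motion is done:
- r.goto(position, orientation): joint-space move of the TCP to a pose.
- r.line_to(position, rot=None, velocity=150, contact_N=None): straight line of the TCP; rot=None keeps the orientation; velocity is the mean speed in mm/s. With contact_N (N) it stops when the force on the tool has changed by that much, and returns True; else False.
- r.goto_joints(angles): joint-space move.
- r.set_gripper(opening): opening from 0.0 (shut) to 1.0 (fully open); the grip force is fixed at half the most; returns when the fingers have stopped.
- r.hold(seconds).
- solver.solve_ik(position, orientation): joint angles nearest the present ones, or None.
- r.read_state(): the state.
- cams.capture(name): name is "scene" or "top" or "wrist"; returns the picture (384x512x3 uint8, red, green, blue); there is no depth.
- cams.camera_info(name): a dict with "camera_matrix" (3x3 intrinsics, pixels), "distortion" ([k1, k2, p1, p2, k3] as OpenCV has them; the pictures are not rectified), "xyz" and "orientation" of the camera in the world; the wrist camera has in their place "tool_from_camera" (4x4, takes a point from camera to tool coordinates, whose origin is the TCP and whose axes are the flange's). Camera axes: x right, y down, z forward; pixel columns grow to the right and rows downward; lengths in mm; the calibration is good to about 2 mm. A picture is of the moment at which its call begins: read the wrist's pose just before it. camera_info takes no time and is no camera call.
A pose or a line that the arm cannot do raises r.IKError and nothing moves.
- job.sign_off(): hands the job in, once; it reports no verdict.
The state is a dict: "time": time; "qpos": joint angles; "qvel": joint speeds; "effort": joint torques, N m; "eef_pos": TCP position; "tcp_rot": TCP orientation; "wrist_force": force on the tool from outside, world axes, zero at the start; "torque": the same for the moment, N m; "grip_width": opening from 0.0 (shut) to 1.0 (fully open).
Only numpy, scipy, OpenCV 4.12 (cv2) and the standard library are available. Lean on these libraries where they do the work, as an engineer would, in place of code of your own. Each camera call takes 0.05 s, during which the arm holds its last target. There are 200 camera calls.

## Working session

There is one attempt and no reset: what is moved stays moved. The work goes in short steps, each a Python script; the robot and the scene stay as the last script left them, time stands still between calls to the robot, and variables do not carry over. Pictures are saved under pics/ and viewed, about 12 in all and at most 16, crops included, and the job is handed in when it is done.

```bash
ls; mkdir -p pics
python3 - <<'E'
from bench import r, solver, cams, job
import cv2,numpy as np
for n in ["scene","top"]:
    im=cams.capture(n); cv2.imwrite(f"pics/{n}0.png",im[:,:,::-1])
    i=cams.camera_info(n); print(n,{k:np.round(np.array(v),3).tolist() for k,v in i.items()})
i=cams.camera_info("wrist");print(i)
print(r.read_state())
a=cv2.imread("pics/scene0.png");b=cv2.imread("pics/top0.png")
E
```

```text
pics
scene {'camera_matrix': [[441.003, 0.0, 266.523], [0.0, 441.003, 190.582], [0.0, 0.0, 1.0]], 'distortion': [-0.132, 0.0, 0.0, 0.0, 0.0], 'xyz': [1384.564, -30.893, 858.444], 'orientation': [-0.275, 0.664, 0.638, -0.277]}
top {'camera_matrix': [[393.108, 0.0, 257.82], [0.0, 393.108, 194.235], [0.0, 0.0, 1.0]], 'distortion': [-0.138, 0.0, 0.0, 0.0, 0.0], 'xyz': [457.506, -13.075, 1137.945], 'orientation': [0.038, -0.705, 0.707, -0.052]}
{'camera_matrix': array([[295.34555288,   0.        , 256.91059141],
       [  0.        , 295.34555288, 188.92289403],
       [  0.        ,   0.        ,   1.        ]]), 'distortion': array([-0.05737807,  0.        ,  0.        ,  0.        ,  0.        ]), 'tool_from_camera': array([[-1.03719837e-03, -9.48379362e-01, -3.17136421e-01,
         8.14814562e+01],
       [ 9.99999357e-01, -8.38389064e-04, -7.63352309e-04,
        -2.77116060e-01],
       [ 4.58063868e-04, -3.17137009e-01,  9.48379622e-01,
        -7.04122029e+01],
       [ 0.00000000e+00,  0.00000000e+00,  0.00000000e+00,
         1.00000000e+00]])}
{'time': 0.1, 'qpos': array([-1.13241829e+00,  3.53593813e-01,  1.63405537e+00,  1.21996327e-05,
        1.15522121e+00, -2.39501077e-03]), 'qvel': array([ 2.33796294e-03, -1.24516206e-03, -2.47341751e-03, -1.01451999e-03,
        2.00582523e-03,  7.60117973e-05]), 'effort': array([ 7.81832878e-04, -6.06353974e+01, -3.42818427e+01,  8.40948610e-05,
        3.95220224e-03, -1.05312128e-05]), 'eef_pos': array([ 266.51033105, -564.95311331,  303.22926281]), 'tcp_rot': array([-6.24957747e-04,  9.75813366e-01,  2.18604361e-01, -1.32721004e-04]), 'wrist_force': array([-0.01041963, -0.06613807,  1.25501299]), 'torque': array([-0.00834872,  0.01774168,  0.00603721]), 'grip_width': 1.0040910384699204}
```

View pics/top0.png

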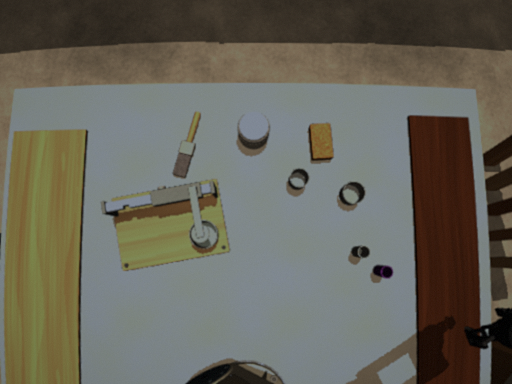

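View pics/scene0.png

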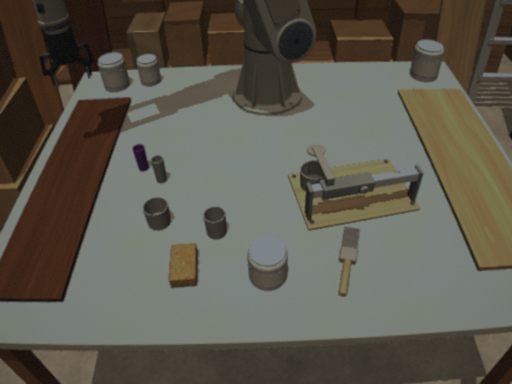

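The top view shows a pot at (299,180), a pot at (351,193), a small pot at (360,252) and a purple look-alike at (383,271). The big pot is at (204,235), the rail runs from (105,207) to (215,187), the brush is at (188,145), the tin at (254,128) and the block at (321,141). The candidates for pot4_mid are (360,252), which is grey, and (383,271), which is purple and not meant. Next I measure them coarsely.

```bash
cat > h.py <<'E'
from bench import r, solver, cams, job
import cv2, numpy as np
from scipy.spatial.transform import Rotation as R
def rot(q): return R.from_quat(np.array(q)[[1,2,3,0]])
def cam(n, st=None):
    i=cams.camera_info(n)
    if n!="wrist": return i, rot(i["orientation"]).as_matrix(), np.array(i["xyz"])
    T=np.array(i["tool_from_camera"]); A=rot(st["tcp_rot"]).as_matrix()
    return i, A@T[:3,:3], A@T[:3,3]+st["eef_pos"]
def ray(c,px):
    i,M,o=c
    u=cv2.undistortPoints(np.array(px,float).reshape(-1,1,2),np.array(i["camera_matrix"]),np.array(i["distortion"])).reshape(-1,2)
    return o,(M@np.c_[u,np.ones(len(u))].T).T
def onz(c,px,z):
    o,d=ray(c,px); return o+d*((z-o[2])/d[:,2])[:,None]
def proj(c,P):
    i,M,o=c; q=(np.array(P,float).reshape(-1,3)-o)@M
    return cv2.projectPoints(q.reshape(-1,1,3),np.zeros(3),np.zeros(3),np.array(i["camera_matrix"]),np.array(i["distortion"]))[0].reshape(-1,2)
def shot(n,name):
    st=r.read_state(); im=cams.capture(n)[:,:,::-1].copy(); cv2.imwrite(f"pics/{name}.png",im); return im,cam(n,st)
def down(a):  # tool pointing down; jaw (tool y) axis at world yaw a
    y=np.array([np.cos(a),np.sin(a),0]); z=np.array([0,0,-1.]); x=np.cross(y,z)
    q=R.from_matrix(np.c_[x,y,z]).as_quat(); return q[[3,0,1,2]]
E
python3 - <<'E'
from h import *
im=cv2.imread("pics/top0.png"); c=cam("top")
for n,p,z in [("potA",(299,177),68),("potB",(351,190),62),("potC",(360,250),80),("purple",(383,270),80),("big",(204,233),66),("railL",(107,207),118),("railR",(212,188),118)]:
    print(n,onz(c,[p],z).round(0))
a=cv2.resize(im[160:290,90:240],None,fx=5.3,fy=5.3,interpolation=cv2.INTER_CUBIC)[:600,:400*2]
b=cv2.resize(im[160:290,270:410],None,fx=4.6,fy=4.6,interpolation=cv2.INTER_CUBIC)
cv2.imwrite("pics/cropA.png",cv2.convertScaleAbs(cv2.resize(np.hstack([im[160:290,95:235],im[160:290,280:400]]),None,fx=3,fy=3,interpolation=cv2.INTER_CUBIC),alpha=1.5))
E
```

```text
potA [[ 643. -150.   68.]]
potB [[ 607. -297.   62.]]
potC [[ 441. -312.   80.]]
purple [[ 385. -375.   80.]]
big [[489. 111.  66.]]
railL [[555. 364. 118.]]
railR [[605.  86. 118.]]
```

View pics/cropA.png

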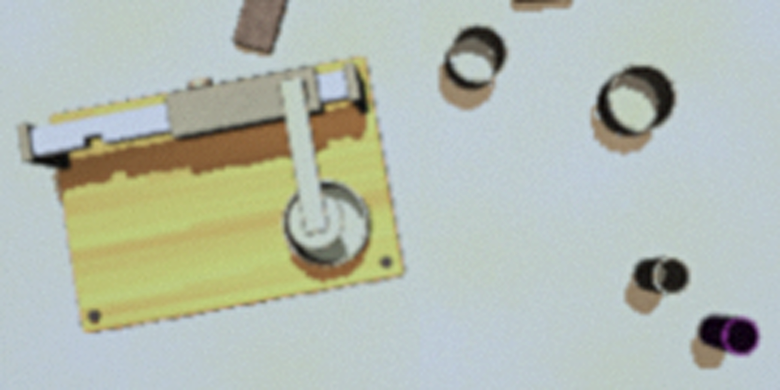

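Potential pots: rim widths put (299,178) at about 54 mm, so pot2, and (351,190) at about 66 mm, so pot1. The grey one at (363,252) matches the purple one's size, so pot4, which leaves pot3 apparently absent. Next I go close with the wrist camera.

Run:
```python
from h import *
q=down(0.18)
for p in [(560,-215,300),(570,190,330)]:
    print(solver.solve_ik(p,down(0.18)), solver.solve_ik(p,down(0.18+np.pi)))
r.goto((540,-235,300),q if solver.solve_ik((540,-235,300),q) is not None else down(.18+np.pi))
print(r.read_state()["qpos"]); a,_=shot("wrist","w_pots")
r.goto((560,170,330),down(0.18)); b,_=shot("wrist","w_car")
s=r.read_state(); print(s["qpos"],s["time"],s["eef_pos"],s["tcp_rot"])
import json; 
cv2.imwrite("pics/w2.png",cv2.convertScaleAbs(np.hstack([a]),alpha=1.4)); cv2.imwrite("pics/w3.png",cv2.convertScaleAbs(cv2.resize(b,None,fx=1.5,fy=1.5),alpha=1.4))
```

```text
[-3.69076000e-01  3.17929286e-01  1.69300837e+00 -4.44089210e-16
  1.13065499e+00 -5.49076000e-01] [-3.69076000e-01  3.17929286e-01  1.69300837e+00 -4.44089210e-16
  1.13065499e+00  2.59251665e+00]
[ 3.19254017e-01  2.92165725e-01  1.65920777e+00 -4.44089210e-16
  1.19021916e+00  1.39254017e-01] [ 3.19254017e-01  2.92165725e-01  1.65920777e+00 -4.44089210e-16
  1.19021916e+00 -3.00233864e+00]
[-4.14382542e-01  3.01183952e-01  1.71663807e+00 -3.41794739e-04
  1.12372775e+00 -5.92633847e-01]
[ 2.90346516e-01  2.67591836e-01  1.69292221e+00 -3.24496995e-04
  1.18132570e+00  1.11762814e-01] 3.2833 [560.256272   168.8799837  329.87006144] [ 5.70329936e-05  6.41187454e-01  7.67384265e-01 -1.85842483e-04]
```

View pics/w2.png

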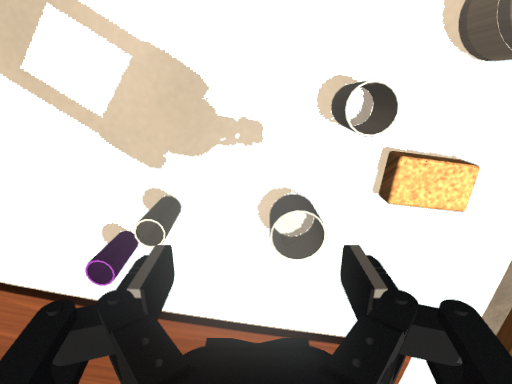

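View pics/w3.png

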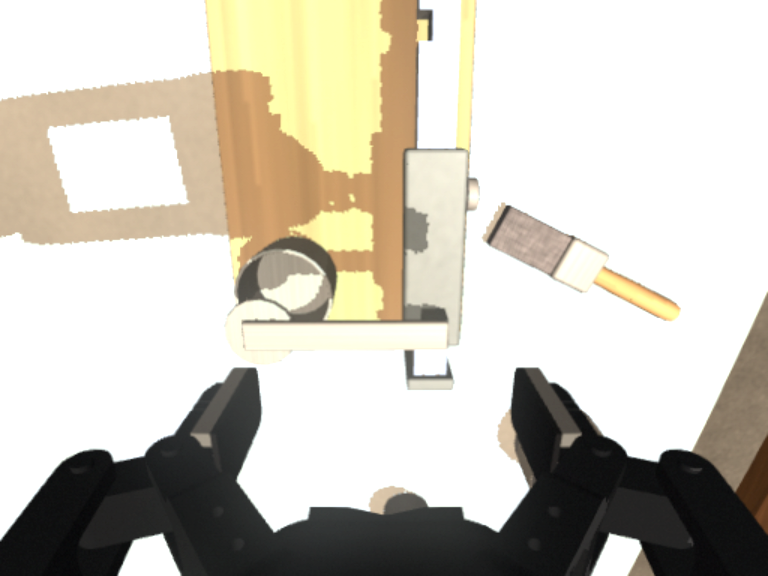

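The pots view shows the pot1 rim at (297,234), pot2 at (370,107), the grey pot4 at (150,232) and the purple one at (101,272). In the carrier view the tube's +y end corners are (405,150) and (468,150), the button is at (473,194), the big pot rim is centred near (285,285), and the near end plate is (406-452, 388), all at 1.5x. The brush bristles lie about 25 px beyond the button. I now compute positions.

```bash
cat >> h.py <<'E'
from scipy.optimize import least_squares
def rimfit(im,c,P,z,d,free=False,thr=0.62,win=60):
    """P rough rim centre (world xy); rim height z, rim dia d. Circle fit on far side of dark outline."""
    u=proj(c,[P[0],P[1],z])[0]; foot=np.array(c[2][:2])
    hsv=cv2.cvtColor(im,cv2.COLOR_BGR2HSV); m=(hsv[...,2]<thr*np.median(hsv[...,2])).astype(np.uint8)*255
    m=cv2.morphologyEx(m,cv2.MORPH_CLOSE,np.ones((3,3)))
    cs,_=cv2.findContours(m,cv2.RETR_EXTERNAL,cv2.CHAIN_APPROX_NONE)
    k=max((cv2.pointPolygonTest(q,(float(u[0]),float(u[1])),True),i) for i,q in enumerate(cs))[1]
    X=onz(c,cs[k].reshape(-1,2)+0.0,z)[:,:2]; ctr=np.array(P[:2],float)
    for _ in range(4):
        away=ctr-foot; away/=np.linalg.norm(away); v=X-ctr; n=np.linalg.norm(v,axis=1)
        S=X[(v@away>0.15*n)&(abs(n-d/2)<12)]
        f=lambda p: np.hypot(S[:,0]-p[0],S[:,1]-p[1])-(p[2] if free else d/2)
        s=least_squares(f,[*ctr]+([d/2] if free else []),loss="soft_l1"); ctr=s.x[:2]
    return s.x,len(S),float(np.sqrt(np.mean(s.fun**2)))
E
python3 - <<'E'
from h import *
import json
# rebuild camera poses
st={"eef_pos":np.array([540,-235,300.]),"tcp_rot":down(.18)}
a=cv2.imread("pics/w_pots.png"); c=cam("wrist",st)
for n,p,z,d in [("1",(297,234),62,66),("2",(371,107),68,56),("4",(150,232),80,36),("4asx3",(150,232),74,46),("purple",(101,272),80,36)]:
    P=onz(c,[p],z)[0]; 
    for fr in (False,True):
        try: print(n,P[:2].round(0),*rimfit(a,c,P,z,d,fr))
        except Exception as e: print(n,e)
st={"eef_pos":np.array([560.256,168.88,329.87]),"tcp_rot":[ 5.70329936e-05,6.41187454e-01,7.67384265e-01,-1.85842483e-04]}
c=cam("wrist",st)
for n,p,z in [("tubeL",(405,150),117),("tubeR",(468,150),117),("button",(474,194),100),("tube-yR",(463,345),117),("big",(285,285),66),("plateL",(406,388),118),("plateR",(452,388),118),("bristleL",(487,240),15),("bristleTop",(507,206),15)]:
    print(n,onz(c,[np.array(p)/1.5],z).round(1))
E
```

```text
1 [ 599. -302.] [ 598.67070734 -300.46404431] 68 1.3144809135336597
1 [ 599. -302.] [ 600.61683218 -304.14610807   29.60098124] 62 0.3325986631447566
2 [ 640. -149.] [ 637.80758022 -149.66780518] 72 1.3183312662363373
2 [ 640. -149.] [ 641.80139244 -149.6013699    24.75274298] 65 0.30375098392222205
4 [ 436. -320.] [ 432.07228224 -323.63604064] 60 5.647354517289568
4 [ 436. -320.] [ 405.85298055 -348.07057959   17.21786417] 41 4.255157693159558
4asx3 [ 434. -323.] [ 434.66559044 -321.0179534 ] 78 5.931129159775187
4asx3 [ 434. -323.] [ 400.64334883 -357.88257258   19.36613849] 43 4.265969797295117
purple [ 381. -384.] [ 382.37857979 -383.98337063] 48 5.138477380633865
purple [ 381. -384.] [ 381.32699328 -382.51674681   17.52571111] 56 3.876018187389397
tubeL [[558.8 243.5 117. ]]
tubeR [[597.  250.5 117. ]]
button [[610.6 223.5 100. ]]
tube-yR [[624.5 120.7 117. ]]
big [[486.4 123.9  66. ]]
plateL [[591.3  79.8 118. ]]
plateR [[624.4  85.7 118. ]]
bristleL [[649.9 178.9  15. ]]
bristleTop [[659.7 211.4  15. ]]
```

Carrier: yaw is about 0.18. The button's place from the tube end is (583.3,217.5), and from the button face (582.1,218.3), so they agree. The -y end plate is 137 mm from the button, as expected, and the origin is about (485,114). I pinch the button and slide.

```bash
cat >> h.py <<'E'
YAW=0.18; CX=np.array([np.cos(YAW),np.sin(YAW),0]); CY=np.array([-np.sin(YAW),np.cos(YAW),0])
def at(xy,z): return np.array([xy[0],xy[1],z],float)
def rep(tag):
    s=r.read_state(); print(tag,"t",round(s["time"],1),"eef",s["eef_pos"].round(1),"F",(R.from_euler("z",-YAW).apply(s["wrist_force"])).round(1),"g",round(s["grip_width"]*85,1),flush=True); return s
E
python3 - <<'E'
from h import *
B=at((582.7,217.9),0)+CX*1
r.goto(B+[0,0,240],down(YAW)); r.line_to(B+[0,0,150],velocity=120); rep("down")
r.set_gripper(0.3); s=rep("grip")
r.line_to(s["eef_pos"]+CY*15,velocity=50); s=rep("slid15"); 
im,c=shot("wrist","grip1"); cv2.imwrite("pics/grip1b.png",im)
E
```

```text
down t 4.7 eef [584.2 218.2 150.9] F [ 0.3  0.4 -0.8] g 85.2
grip t 5.2 eef [584.3 218.4 151.6] F [-2.5 -1.3 10. ] g 40.7
slid15 t 5.6 eef [581.5 233.7 151.6] F [-1.2  0.9  0.3] g 40.7
```

View pics/grip1b.png

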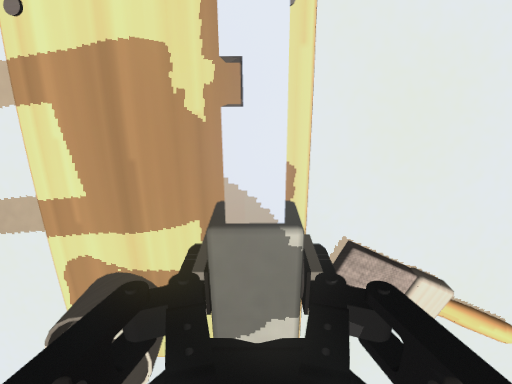

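The picture shows the pads closed on the tube, with its +y end at row ~225 and the open rail beyond. I continue to +100 and release, then re-pinch away from the button and jog to test the lock.

Run:
```python
from h import *
g0=np.array([584.3,218.4,151.6])
r.line_to(g0+CY*100,velocity=80); rep("at100")
r.set_gripper(0.75); rep("rel")
T=g0+CY*62-CX*1.5
r.line_to(g0+CY*100+[0,0,35],velocity=150); im,c=shot("wrist","open1")
r.line_to(T+[0,0,35]); r.line_to(T+[0,0,2],velocity=120); r.set_gripper(0.3); s=rep("pinch2")
p=s["eef_pos"].copy()
for d in (5,-5):
    print(d,r.line_to(p+CY*d,velocity=15,contact_N=12)); s=rep("jog"); print("moved",(s["eef_pos"]-p)@CY)
r.line_to(p,velocity=20); r.set_gripper(0.75); r.line_to(T+[0,0,100]); 
im2,c=shot("wrist","open2"); cv2.imwrite("pics/o12.png",np.hstack([im[:, 80:460],im2[:,80:460]])); rep("end")
```

```text
at100 t 6.9 eef [566.  317.2 151.6] F [-5.6  1.   4.2] g 40.8
rel t 7.2 eef [566.3 316.6 151.4] F [-1.5 -0.1 -0.8] g 63.6
pinch2 t 8.8 eef [572.1 279.5 154.6] F [-0.2  1.1  5.3] g 39.1
5 True
jog t 9.2 eef [571.8 281.7 154.6] F [-0.3 -2.5  4.2] g 39.1
moved 2.154861953758813
-5 True
jog t 9.6 eef [572.8 276.5 154.6] F [-0.6  2.1  3.2] g 39.1
moved -3.103683461822057
end t 11.1 eef [571.1 278.8 250.3] F [-0.   0.6 -0.4] g 63.5
```

View pics/o12.png

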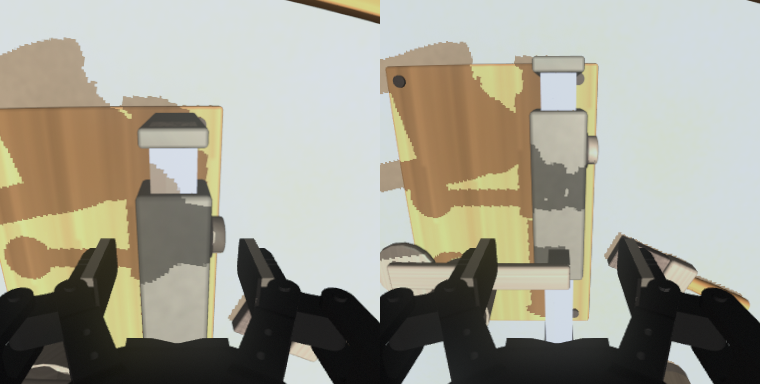

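The tube is locked open: the jog stopped at +2.2 and -3.1 mm, which is the hole's play. Both views show the button standing out, at (218,235) and (593,150). Next I take close vertical views of the big pot and pot1.

Run:
```python
from h import *
import pickle
out=[];cc=[]
def over(P,z=210):
    r.goto(at(np.array(P)-81*CY[:2],z),down(YAW)); return
over((485,114)); a,c=shot("wrist","nb"); out.append(a);cc.append((c[1],c[2]))
over((600.6,-304)); b,c=shot("wrist","n1"); out.append(b);cc.append((c[1],c[2]))
print(rimfit(b,c,(600.6,-304.),62,66,True))
pickle.dump(cc,open("cc.pkl","wb")); rep("x")
cv2.imwrite("pics/n.png",np.vstack([cv2.resize(x[0:200],None,fx=1.5,fy=1.5) for x in out]))
```

```text
(array([ 599.68713505, -305.49156585,   29.95869777]), 113, 0.7090409101528586)
x t 13.8 eef [ 615.5 -382.2  210.2] F [-0.5 -0.2  0.7] g 63.9
```

View pics/n.png

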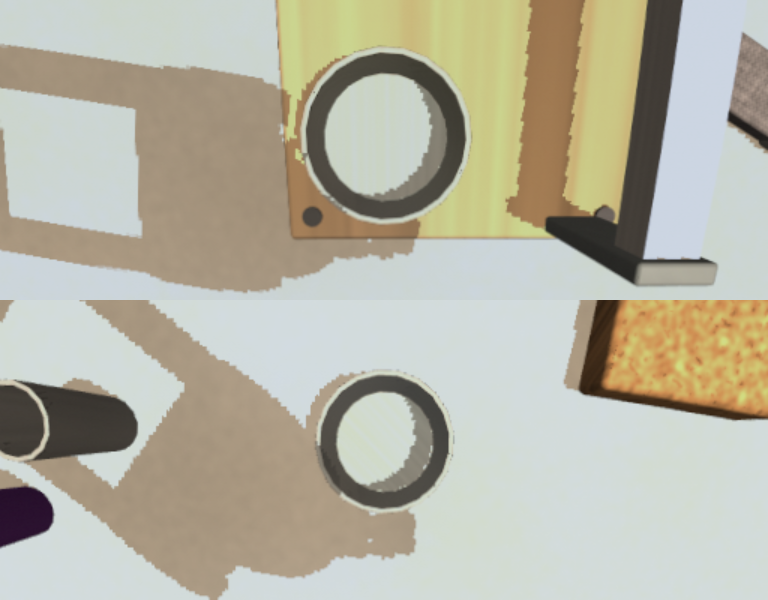

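The big pot's mouth is the dark ring at (386,135), and pot1's is at (385,441) (crop), each a clean ring. I fit the mouths as circles.

```bash
cat >> h.py <<'E'
def mouth(im,c,P,z,ri,thr=105):
    """centre of the dark inner ring below rim at height z; inner mouth radius ri"""
    u=proj(c,[P[0],P[1],z])[0]; e=proj(c,[P[0]+ri,P[1],z])[0]; pr=np.linalg.norm(e-u)
    m=(cv2.cvtColor(im,cv2.COLOR_BGR2GRAY)<thr).astype(np.uint8)
    cs,_=cv2.findContours(m,cv2.RETR_EXTERNAL,cv2.CHAIN_APPROX_NONE); best=None
    for q in cs:
        (x,y),rr=cv2.minEnclosingCircle(q)
        if abs(rr-pr)<0.35*pr and np.hypot(x-u[0],y-u[1])<2.5*pr:
            X=onz(c,q.reshape(-1,2)+0.0,z)[:,:2]; x0=X.mean(0)
            s=least_squares(lambda p: np.hypot(X[:,0]-p[0],X[:,1]-p[1])-p[2],[*x0,ri],loss="soft_l1")
            k=np.hypot(*(s.x[:2]-np.array(P)[:2]))
            if best is None or k<best[0]: best=(k,s.x,float(np.sqrt(np.mean(s.fun**2))))
    return None if best is None else (best[1],best[2])
E
python3 - <<'E'
from h import *
import pickle
cc=pickle.load(open("cc.pkl","rb")); i=cams.camera_info("wrist")
for n,k,P,z,ri in [("nb",0,(485,114),66,37),("n1",1,(600,-305),62,30.5)]:
    print(n,mouth(cv2.imread(f"pics/{n}.png"),(i,*cc[k]),P,z,ri))
E
```

```text
nb (array([485.97163367, 114.35951771,  36.42610431]), 0.2310363140589425)
n1 (array([ 600.3577307 , -305.12326309,   29.89480753]), 0.2667224991891875)
```

Fits are sharp: the big pot is at (486.0,114.4), agreeing with the carrier estimate to 1.5 mm, and pot1 at (600.4,-305.1). I pick pot1 by its top 10 mm.

```bash
cat >> h.py <<'E'
BIG=np.array([486.0,114.4])
def look(P,z,ri,name,h=210,thr=105):
    r.goto(at(np.array(P[:2])-81*CY[:2],h),down(YAW)); r.hold(0.2); im,c=shot("wrist",name); return im,mouth(im,c,P,z,ri,thr)
def pick(P,tcpz,grip,up=120):
    r.goto(at(P,tcpz+70),down(YAW)); r.set_gripper(1.0); r.line_to(at(P,tcpz),velocity=100); rep("at")
    r.set_gripper(grip); s=rep("gripped"); r.line_to(at(P,tcpz+up),velocity=120); return rep("lifted")
def place(Q,tcpz,seat,drop,up=120):
    r.line_to(at(Q,tcpz+up),velocity=250); r.line_to(at(Q,tcpz+seat+45),velocity=150)
    print("contact",r.line_to(at(Q,tcpz+seat+drop),velocity=40,contact_N=8)); rep("low")
E
python3 - <<'E'
from h import *
P=(600.4,-305.1)
pick(P,117.5,0.6)
r.line_to(at(BIG,117.5+120),velocity=250); rep("over")
im,c=shot("wrist","carry1"); cv2.imwrite("pics/carry1.png",im)
E
```

```text
at t 15.4 eef [ 600.7 -305.3  117.9] F [ 0.  -0.9 -0.5] g 85.0
gripped t 15.8 eef [ 600.8 -305.3  119.3] F [-1.4  2.3  9.2] g 62.8
lifted t 16.9 eef [ 599.9 -304.9  236.5] F [-0.7 -0.6 -2.7] g 62.5
over t 18.8 eef [486.2 113.7 237.5] F [-0.6  0.  -2.3] g 62.8
```

View pics/carry1.png

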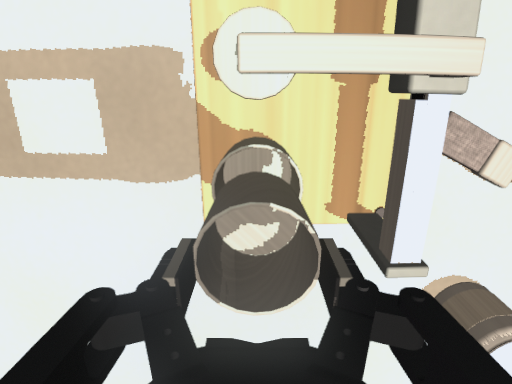

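Pot1 is held upright: its rim ellipse is centred near (257,258), and the keeper disc is clear at (255,52). I check its offset from the TCP, then lower it.

Run:
```python
from h import *
s=r.read_state(); c=cam("wrist",s)
print("expected rim centre px",proj(c,[*s["eef_pos"][:2],180.5]), "edges x",proj(c,[s["eef_pos"]+CX*33-[0,0,57],s["eef_pos"]-CX*33-[0,0,57],s["eef_pos"]+CY*33-[0,0,57],s["eef_pos"]-CY*33-[0,0,57]]).round(0).tolist())
place(BIG,117.5,16,4)
r.set_gripper(0.95); r.hold(0.3); rep("rel")
r.line_to(at(BIG,250),velocity=150)
a,m=look(BIG,78,30.5,"s1",220); print("pot1 mouth in big",m)
b,m2=look((641.8,-149.6),68,25.5,"n2"); print("pot2",m2); rep("x")
cv2.imwrite("pics/s1n2.png",np.vstack([cv2.resize(x[0:200],None,fx=1.5,fy=1.5) for x in (a,b)]))
```

```text
expected rim centre px [[257.03381517 263.44546104]] edges x [[323.0, 263.0], [191.0, 263.0], [257.0, 202.0], [257.0, 316.0]]
contact False
low t 20.9 eef [486.2 114.4 137.7] F [ 0.7  0.2 -1.9] g 62.3
rel t 21.5 eef [486.  114.4 137.5] F [-0.1 -0.6 -0.3] g 80.4
pot1 mouth in big (array([485.90142337, 114.3193664 ,  34.46379313]), 0.2084943805133874)
pot2 (array([ 641.55867505, -150.69321395,   24.91265404]), 0.22326578621274323)
x t 24.5 eef [ 656.3 -228.1  210.4] F [-0.  -0.  -0.8] g 81.0
```

View pics/s1n2.png

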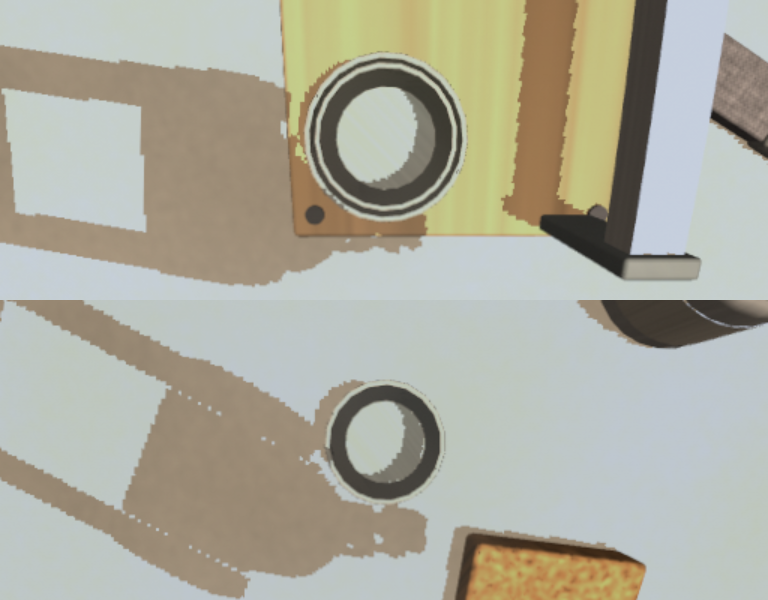

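Pot1 sits nested and concentric in the big pot at (386,135). Pot2 is a clean ring at (385,441), with the sanding block at (470,540) clear of the fingers. I get pot1's inner ring, then move pot2.

```bash
sed -i 's/cv2.RETR_EXTERNAL,cv2.CHAIN_APPROX_NONE); best=None/cv2.RETR_LIST,cv2.CHAIN_APPROX_NONE); best=None/; s/            k=np.hypot(\*(s.x\[:2\]-np.array(P)\[:2\]))/            if abs(s.x[2]-ri)>1.7 or s.fun.std()>0.8: continue\n&/' h.py
python3 - <<'E'
from h import *
st={"eef_pos":at(BIG-81*CY[:2],220),"tcp_rot":down(YAW)}
m=mouth(cv2.imread("pics/s1.png"),cam("wrist",st),BIG,78,30.5); print("pot1",m)
Q=m[0][:2] if m else BIG
assert np.hypot(*(Q-BIG))<6
r.hold(0.1); P=(641.6,-150.7)
pick(P,125.7,0.5)
place(Q,125.7,23,4)
r.set_gripper(0.85); r.hold(0.3); rep("rel"); r.line_to(at(Q,265),velocity=150)
a,m=look(BIG,91,25.5,"s2",235); print("pot2 in nest",m)
b,m2=look((436,-320),80,15.5,"n4",240); print("pot4",m2); rep("x")
cv2.imwrite("pics/s2n4.png",np.vstack([cv2.resize(x[0:200],None,fx=1.5,fy=1.5) for x in (a,b)]))
E
```

```text
pot1 (array([485.8935884 , 114.12636404,  29.88280907]), 0.22448598560518804)
at t 26.1 eef [ 642.  -150.8  126.1] F [ 0.6 -0.2 -0.1] g 85.1
gripped t 26.5 eef [ 642.  -150.9  127.3] F [-1.8  0.4  8.7] g 53.0
lifted t 27.7 eef [ 641.1 -150.6  244.7] F [-0.  -0.4 -1.9] g 53.2
contact False
low t 30.7 eef [486.  114.1 152.9] F [-0.3  0.1 -1.1] g 53.1
rel t 31.3 eef [485.9 114.1 152.7] F [ 0.1  0.1 -0.1] g 71.9
pot2 in nest (array([485.55265636, 114.3839083 ,  24.86934833]), 0.20968381657529897)
pot4 (array([ 434.63703525, -322.35110787,   14.68033629]), 0.2444527578024614)
x t 34.8 eef [ 451.  -399.   240.1] F [ 0.2 -0.8 -0.2] g 72.1
```

View pics/s2n4.png

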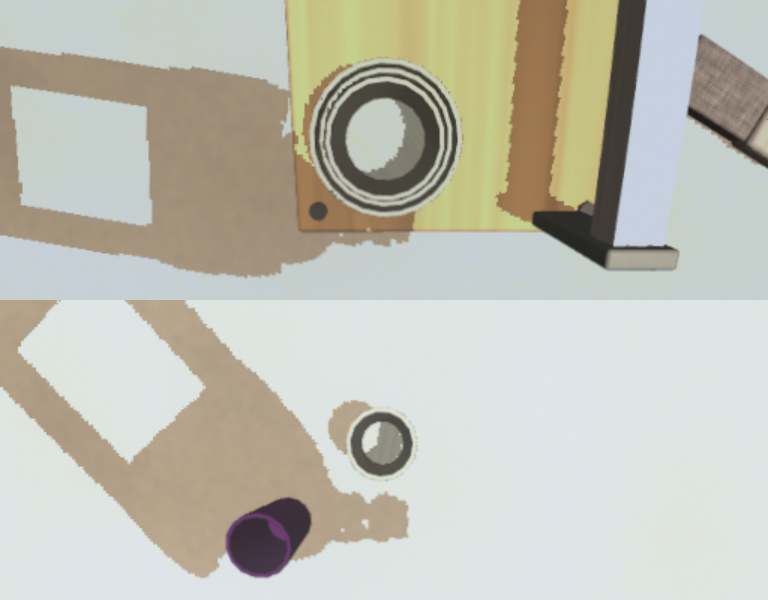

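The nest is concentric at (386,137). The small grey pot at (382,443) has a measured mouth radius of 14.7 mm, so it is pot4. The purple one at (265,540) is left alone. I move pot4 with a narrower opening.

Run:
```python
from h import *
P=np.array((434.6,-322.4)); Q=np.array((485.6,114.4)); z=137.0
r.goto(at(P,z+70),down(YAW)); r.set_gripper(0.7); r.line_to(at(P,z),velocity=100)
r.set_gripper(0.25); rep("grip"); r.line_to(at(P,z+130),velocity=120); rep("lifted")
place(Q,z,30,3,up=130)
r.set_gripper(0.65); r.hold(0.3); rep("rel"); r.line_to(at(Q,285),velocity=150)
a,m=look(BIG,110,15.5,"s4",250); print("pot4 in nest",m); rep("x")
im=cams.capture("top")[:,:,::-1]
cv2.imwrite("pics/s4b.png",np.hstack([cv2.resize(a[0:200,100:400],None,fx=1.3,fy=1.3),cv2.resize(im[100:300,90:410],(416,260))]))
```

```text
grip t 36.7 eef [ 435.  -322.8  138.1] F [-1.2  1.3  6.5] g 33.8
lifted t 37.9 eef [ 434.2 -322.1  266.2] F [-0.4  0.2 -1. ] g 33.8
contact False
low t 41.6 eef [485.8 114.4 170.2] F [ 0.2 -0.  -1.3] g 33.8
rel t 42.2 eef [485.6 114.4 170. ] F [-0.9 -0.4  0.2] g 55.0
pot4 in nest (array([485.45439798, 114.88777691,  14.84478749]), 0.22181392310202036)
x t 43.8 eef [500.6  35.5 250.2] F [-0.9 -0.6  0.1] g 55.1
```

View pics/s4b.png

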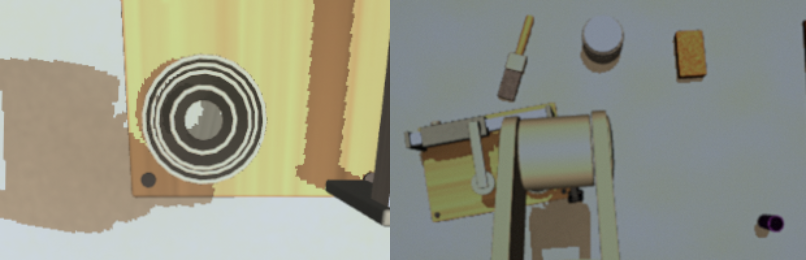

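All three pots are nested and concentric at (204,119) in the close view. The top view shows only the purple look-alike left, with tin, brush and block in place. I close the keeper.

Run:
```python
from h import *
g0=np.array([584.3,218.4,151.0]); G=g0+CY*100
r.goto(G+[0,0,90],down(YAW)); r.set_gripper(1.0); r.line_to(G,velocity=120)
r.set_gripper(0.3); s=rep("grip"); p=s["eef_pos"].copy()
r.line_to(p-CY*100,velocity=80); rep("shut")
r.set_gripper(0.75); rep("rel")
T=g0-CY*38-CX*1.5
r.line_to(g0+[0,0,40]); r.line_to(T+[0,0,40]); r.line_to(T+[0,0,3],velocity=120); r.set_gripper(0.3); s=rep("pinch2"); p=s["eef_pos"].copy(); mv=[]
for d in (5,-5):
    print(d,r.line_to(p+CY*d,velocity=15,contact_N=12)); s=rep("jog"); mv.append((s["eef_pos"]-p)@CY)
print("moved",mv)
r.line_to(p+CY*np.mean(mv),velocity=20); r.set_gripper(0.75); r.line_to(T+[0,0,100])
r.goto(at((560,170),330),down(YAW)); im2,c=shot("wrist","fin"); rep("end")
r.goto((450,-250,400),down(YAW)); r.hold(.3); t=cams.capture("top")[:,:,::-1]; sc=cams.capture("scene")[:,:,::-1]; rep("away")
cv2.imwrite("pics/finb.png",np.hstack([cv2.resize(im2[50:290,100:360],(400,369)),cv2.resize(sc[130:240,270:440],(400,369))]))
cv2.imwrite("pics/fint.png",t)
```

```text
grip t 46.8 eef [566.1 316.9 152.5] F [-7.5  0.3 13.1] g 40.8
shut t 48.2 eef [584.3 218.6 152.6] F [-0.5 -1.3  4.7] g 40.6
rel t 48.5 eef [583.3 218.6 152.1] F [-0.2 -0.1  0.9] g 63.6
pinch2 t 50.1 eef [590.4 181.1 155.1] F [1.4 1.4 5.2] g 39.0
5 True
jog t 50.4 eef [590.1 183.3 155.1] F [ 0.3 -3.4  5.2] g 39.6
-5 True
jog t 50.9 eef [591.  178.1 155.1] F [-1.   2.9  3. ] g 39.1
moved [np.float64(2.2603443163969863), np.float64(-3.0199409644404076)]
end t 52.8 eef [559.6 169.8 329. ] F [ 0.4  0.  -0.2] g 63.5
away t 54.8 eef [ 450.2 -249.7  400. ] F [-0.2  0.5 -0.3] g 63.9
```

View pics/finb.png

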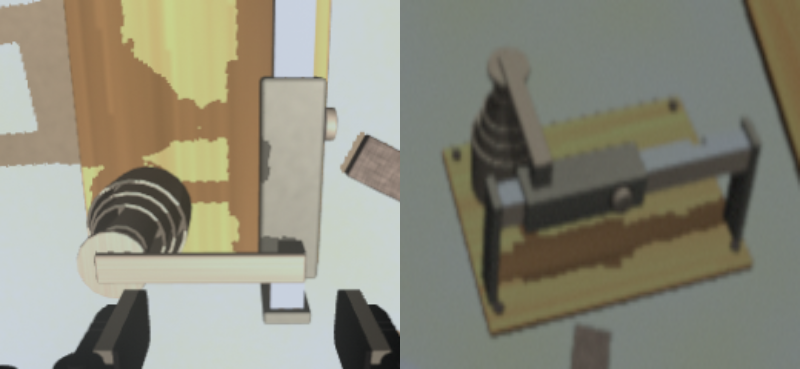

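The tube is back and locked, with the button standing out at (330,123) in the left view. The keeper disc is over the upright nest in both views. I hand in.

Run:
```python
from h import *
job.sign_off(); rep("done")
```

```text
the job is handed in; nothing more can be done
the job is handed in; nothing more can be done
```

The pots are nested in the big pot and the keeper is locked back over them; I handed the job in after about 55 s of robot time. It reported no verdict.

- **Opening the keeper:** I pinched the button and slid the tube to the next hole. A jog test stopped at +2.2 and -3.1 mm, which matches the hole's play, and the button stood out in the images.
- **Nesting:** I put pot1, then pot2, then pot4 into the big pot. I saw no pot3 in either overview image. The mouth sizes measured (29.9, 24.9 and 14.8 mm radius) fit pots 1, 2 and 4, so I took pot3 as absent.
- **Fit:** The rim centres lay within about 1 mm of the big pot's, and the rings looked level. No contact was felt while lowering the pots. I released each one 3–4 mm above its seat, so its exact seated height was judged from images only.
- **Closing the keeper:** I slid the tube back to the first hole. The jog test stopped at +2.3 and -3.0 mm, the button was out, and the keeper disc was over the nest.
- **Left alone:** The purple look-alike, tin, brush and sanding block looked unmoved in the image taken after nesting. The arm was clear of everything at hand-in. None of my checks failed or disagreed.

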